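# Drag a steel ring out from under a wire rack with a hook

## Robot

A 7-joint arm with a two-finger parallel gripper is mounted at the origin on a cart in front of the work surface, level with it; the furniture and walls round the work are solid. World frame = base frame: x ahead of the robot, y to its left, z up, the work surface at z = 0. Lengths are in m, angles in rad, forces in N, time in s.
With the tool pointing down it reaches from about 0.425 to 0.875 m from the base axis. Payload 4.7 kg.
Tool frame: the origin (TCP) lies at the very end of the fingers, on their centre line; the grasp point (between the pads) lies 19 mm behind it; z points along the fingers, y is the line along which they close (so a half turn about z gives the same grasp; the last joint's range is limited). The gripper opens to 85 mm and grips with 20 to 120 N. Pads are 22 mm wide; open, the fingers measure 114 mm over their backs; the gripper's body (76 mm by 85 mm) begins 54 mm behind the grasp point. The pads swing forward as they close: fully open they stand 13 mm farther back than shut.
Start: joints at [1.256, 0.321, -0.07, 1.45, 0.023, 1.371, -0.057], TCP at [0.21, -0.615, 0.231] pointing down, gripper open.
Joint ranges: [-2.86, 2.86], [-0.3, 2.09], [-1.38, 1.24], [0.06, 2.45], [-1.56, 4.7], [0.09, 2.05], [-2.69, 2.69]. Speed limits (rad/s): [2.57, 2.57, 3.14, 3.14, 3.14, 3.14, 3.14].

## Interface

Orientations are given as a unit quaternion [x, y, z, w].
In Python, from cell import status, camera, sign_off gives the robot as it stands.
- The arm moves only by the tool play_rows, never from a script. Its argument "motion" is a list that holds one entry, the list of rows, each a list of 6 numbers: the shift along the tool's x, y, z in cm, then the turn, a rotation vector about the tool's x, y, z in degrees. A call has 1 to 5 rows; each row is the pose to reach, as a shift and turn from the pose commanded when the call began, along the tool's axes at that moment; what a row does not reach only later rows make up. A row lasts 1/12 s, in which the tool goes at most 41.7 mm and 7.16 degrees, less where a joint would pass 70% of its speed; a pose out of reach is approached as far as the arm can. A call with a gripper value outside its range is refused whole. "jaw" is the closure in counts, from 0 (fully open) to 255 (shut), set as the call begins (left out, the last holds). The fingers move at their own pace and stop on an object; "grip_force" is the grip in N (left out, the last holds). Time passes only in rows, so rows that repeat a pose let the fingers close. It gives the time, the measured TCP pose, the force, the opening and the grip force at its end, in the units of the state.
- status.get_state(): the state, without advancing time (a new reading comes with each control period).
- camera(name): name is "scene" or "top" or "wrist"; returns a dict with "frame" (420x560x3 uint8, red, green, blue), "intrinsics" (3x3 intrinsics, pixels), "pose" (4x4, takes a point from camera to world coordinates); the wrist camera has in their place "mount" (4x4, takes a point from camera to tool coordinates, whose origin is the TCP and whose axes are the flange's). Camera axes: x right, y down, z forward; pixel columns grow to the right and rows downward; lengths in m; the calibration is good to about 2 mm. A picture is of the moment at which its call begins: read the wrist's pose just before it. There is no depth.
- sign_off(): hands the job in; it is judged then, once.
The state is a dict: "t": time; "qpos": joint angles; "joint_velocities": joint speeds; "joint_torque": joint torques, N m; "tcp_pos": TCP position; "ee_rot": TCP orientation; "force": force on the tool from outside, world axes, zero at the start; "moment": the same for the moment, N m; "width": opening from 0.0 (shut) to 1.0 (fully open); "grasp_force": force on a finger pad.
Only numpy, scipy, OpenCV 4.12 (cv2) and the standard library are available. Lean on these libraries where they do the work, as an engineer would, in place of code of your own. Each camera call takes 0.05 s, during which the arm holds its last target. There are 200 camera calls.

## Task

The big steel ring has slid under the low wire rack. Take the drag hook by its wooden grip, lower its tip into the ring's hole while the ring is still under the rack, and drag the ring flat along the bench with the tip still in its hole, out past the rack's edge that faces the robot's right, until at least 3 cm of bare bench shows between ring and rack; then stand the hook back on the bench on its two bent ends, clear of ring and rack, and let go. Do not touch the ring with the gripper, and leave the tape roll, the tin and the oil filter where they are.

Things in the scene. Friction and masses are not known exactly. Their poses are not given: they have to be found in the camera images.
- rack: Low steel wire rack fixed to the bench: grid top, underside 130 mm up, on four thin legs (at x +-65, y +-85 mm), open all round. 140 mm deep (x), 180 wide (y), 140 high. Origin on the bench under its middle; x points to its rear. The ring lies beneath it and comes out past the edge x = -70 mm, which faces robot-right (about world -y); but for the hook, the bench is bare there for 0.35 m, from world x = 0.34 (its edge) to 0.58 m.
- ring: The heavy plain steel ring, lying flat: 124 mm outside diameter, hole 84 mm clear, 20 mm high; about 0.35 kg (0.25 to 0.5). Origin at the centre of its underside, on the axis of the hole; z is up; its other axes mean nothing.
- tape: Roll of black tape with a paper core, lying flat beyond the rack, on its left: 94 mm across, 24 mm high. Origin at the centre of its underside. A bystander: leave it (20 mm allowed).
- hook: Drag hook, 0.25 kg: dark flat steel bar, 22 mm wide, bent down at both ends and standing on them. Origin at bench level under the middle of the grip; x points along the bar to the hooking end, z up. Tip plate at x = +187 mm, rear foot at x = -70 mm, each 32 wide (y), 6 thick, reaching down to z = 0; bar at z = 51 to 57 mm. It balances near the grip.
- hook_grip (a point): Centre of the hook's wooden grip, 54 mm above the hook's lower edges: 106 mm long along the hook's x, 28 mm wide, 28 mm high (40 to 68 mm above the lower edges). Same axes as the hook.
- hook_tip (a point): Middle of the lower edge of the hook's tip plate. Same axes as the hook.
- tin: Round tin, 68 mm across, 44 mm high, standing on the bench; origin at the centre of its underside. A bystander: leave it (20 mm allowed).
- filter: Oil filter canister, 69 mm across, 87 mm high, standing on the bench; origin at the centre of its underside. A bystander: leave it (20 mm allowed).

How it is judged:
By the outcome, as a careful person would: the job done as asked, in the order asked, and still so for the second after the job is handed in, with the robot touching nothing.
It also fails if it takes over 54 s, if anything falls off the work surface, if the arm or the gripper's body presses on something with over 40 N, if the wrist force passes 120 N, or if a joint passes its speed limit or range.

## Working session

There is one attempt and no reset: what is moved stays moved. The work goes in short steps, Python scripts to look and compute and a tool call to move; the robot and the scene stay as the last step left them, time stands still between calls to the robot, and variables do not carry over. Pictures are saved under pics/ and viewed, at most 10 in all, crops included, and the job is handed in when it is done.

Besides the shell and the picture viewer there is one more tool, called after ">>>" by a JSON object that holds its "name" and its "arguments", one argument or row to a line. play_rows: Moves the arm, as the interface text tells. Its arguments: {"type":"object","properties":{"motion":{"type":"array","items":{"type":"array","items":{"type":"array","items":{"type":"number"}}}},"jaw":{"type":"number"},"grip_force":{"type":"number"}},"required":["motion"]}

```bash
mkdir -p pics; ls; python3 - <<'E'
from cell import status,camera
import cv2,numpy as np
s=status.get_state();print({k:np.round(v,3) for k,v in s.items()})
for n in("scene","top"):
    c=camera(n);cv2.imwrite(f"pics/{n}0.png",cv2.resize(c["frame"][:,:,::-1],(800,600),interpolation=cv2.INTER_CUBIC));print(n,c["intrinsics"].round(1).tolist(),c["pose"].round(3).tolist())
E
```

```text
pics
{'t': np.float64(0.0), 'qpos': array([ 1.256,  0.322, -0.07 ,  1.452,  0.023,  1.371, -0.057]), 'joint_velocities': array([-0.001, -0.001,  0.   ,  0.001, -0.   ,  0.   ,  0.001]), 'joint_torque': array([-0.0000e+00, -4.9359e+01, -3.8200e-01, -3.1434e+01,  1.3000e-02,
        1.1000e-02,  0.0000e+00]), 'tcp_pos': array([ 0.21 , -0.615,  0.23 ]), 'ee_rot': array([ 0.987,  0.164, -0.   , -0.001]), 'force': array([ 0.645, -0.467, -0.401]), 'moment': array([-0.016, -0.029,  0.029]), 'grasp_force': np.float64(0.0), 'width': np.float64(1.002)}
scene [[477.6, 0.0, 270.5], [0.0, 477.6, 208.5], [0.0, 0.0, 1.0]] [[-0.824, -0.238, 0.514, -0.285], [-0.566, 0.36, -0.741, 1.413], [-0.009, -0.902, -0.431, 0.788], [0.0, 0.0, 0.0, 1.0]]
top [[526.1, 0.0, 278.2], [0.0, 526.1, 209.0], [0.0, 0.0, 1.0]] [[-0.015, -0.984, 0.178, 0.275], [-1.0, 0.014, -0.004, 0.15], [0.001, -0.178, -0.984, 1.754], [0.0, 0.0, 0.0, 1.0]]
```

View pics/top0.png

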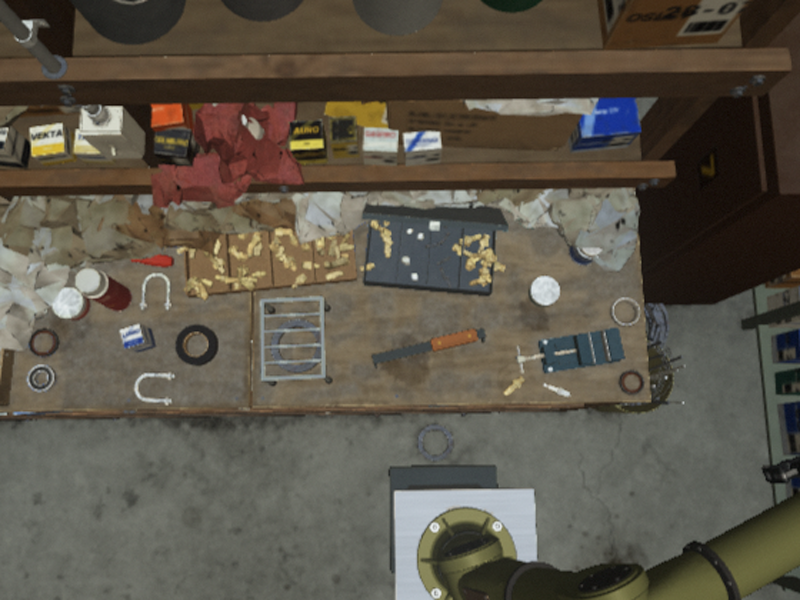

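View pics/scene0.png

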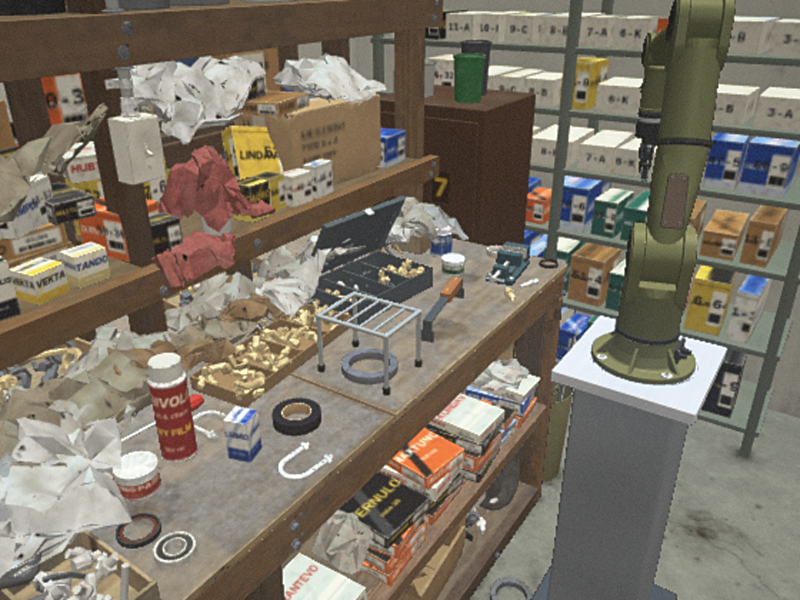

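The top view shows the hook from its tip (374,358) to its rear (482,333), the rack around (293,340), and the ring beneath it at about (296,346). The tin is at about (545,290). I'll enlarge both views.

```bash
python3 - <<'E'
import cv2,numpy as np
from cell import camera
a=camera("top")["frame"][:,:,::-1];b=camera("scene")["frame"][:,:,::-1]
A=cv2.resize(a[195:275,170:350],(800,356),interpolation=cv2.INTER_CUBIC)
B=cv2.resize(b[190:290,205:345],(800,571),interpolation=cv2.INTER_CUBIC)
cv2.imwrite("pics/A.png",A);cv2.imwrite("pics/B.png",B)
E
```

```text
(no output)
```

View pics/A.png

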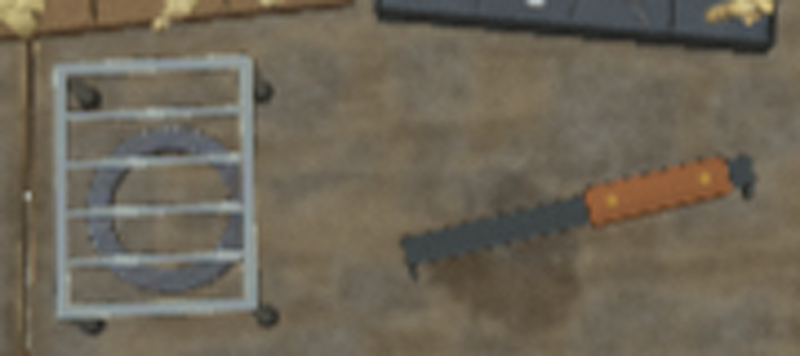

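View pics/B.png

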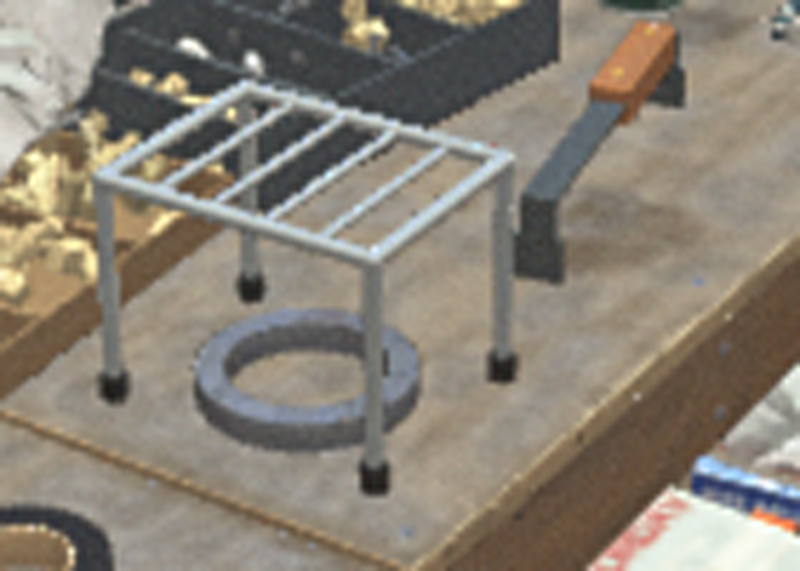

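```bash
cat > h.py <<'E'
import numpy as np
from cell import camera,status
def pix(K,T,uv,z):
    d=T[:3,:3]@np.linalg.solve(K,[uv[0],uv[1],1]);o=T[:3,3]
    return (o+d*(z-o[2])/d[2])
def A(x,y): return (170+x*.225-.5,195+y*.2247-.5)
def B(x,y): return (205+x*.175-.5,190+y*.175-.5)
E
python3 - <<'E'
from h import *
t=camera("top");s=camera("scene")
for n,p,z in [("rk",(57,65),.14),("rk",(250,60),.14),("rk",(255,308),.14),("rk",(62,313),.14),("foot",(265,93),.01),("foot",(266,317),.01),("foot",(92,326),.01),("ringL",(88,212),.02),("ringTop",(172,126),.02),("ringBot",(172,292),.01),("holeL",(111,212),.01),("tip",(404,249),.054),("tipfoot",(414,274),.0),("rear",(752,167),.054),("gripR",(731,176),.068),("gripL",(588,208),.068),("tapeR",(0,0),.0)]:
    print("top",n,pix(t["intrinsics"],t["pose"],A(*p),z).round(4))
for n,p,z in [("rk",(103,178),.14),("rk",(248,88),.14),("rk",(508,155),.14),("rk",(374,258),.14),("foot",(115,400),0),("foot",(250,297),0),("foot",(502,378),0),("foot",(375,492),0),("ringL",(196,368),.02),("ringR",(420,368),.02),("ringTop",(308,308),.02),("tip",(540,275),0),("tipc",(538,195),.057),("rear",(672,100),0),("ring mid",(308,370),.02)]:
    print("sc",n,pix(s["intrinsics"],s["pose"],B(*p),z).round(4))
for n,p in [("tin",(545,290)),("bluecan",(587,253)),("tape",(197,344))]:
    print(n,pix(t["intrinsics"],t["pose"],(p[0]*.7,p[1]*.7),.04).round(3))
E
```

```text
top rk [0.5715 0.4424 0.14  ]
top rk [0.5731 0.3072 0.14  ]
top rk [0.3997 0.3032 0.14  ]
top rk [0.3982 0.4359 0.14  ]
top foot [0.5716 0.3084 0.01  ]
top foot [0.403  0.3074 0.01  ]
top foot [0.3982 0.4365 0.01  ]
top ringL [0.482  0.4392 0.02  ]
top ringTop [0.5458 0.3772 0.02  ]
top ringBot [0.4225 0.3774 0.01  ]
top holeL [0.483  0.4236 0.01  ]
top tip [0.4476 0.203  0.054 ]
top tipfoot [0.4342 0.1973 0.    ]
top rear [ 0.504  -0.0526  0.054 ]
top gripR [ 0.4958 -0.0354  0.068 ]
top gripL [0.4739 0.069  0.068 ]
top tapeR [0.6484 0.5124 0.    ]
sc rk [0.5585 0.4486 0.14  ]
sc rk [0.5618 0.318  0.14  ]
sc rk [0.396  0.3091 0.14  ]
sc rk [0.3908 0.442  0.14  ]
sc foot [0.5636 0.4436 0.    ]
sc foot [0.5706 0.3112 0.    ]
sc foot [0.3995 0.3067 0.    ]
sc foot [0.3939 0.439  0.    ]
sc ringL [0.5263 0.4181 0.02  ]
sc ringR [0.4247 0.3506 0.02  ]
sc ringTop [0.5139 0.3311 0.02  ]
sc tip [0.4431 0.1949 0.    ]
sc tipc [0.4412 0.2021 0.057 ]
sc rear [ 0.4952 -0.0604  0.    ]
sc ring mid [0.4743 0.3861 0.02  ]
tin [ 0.601 -0.2    0.04 ]
bluecan [ 0.688 -0.302  0.04 ]
tape [0.486 0.604 0.04 ]
```

```bash
cat >> h.py <<'E'
from scipy.spatial.transform import Rotation as Ro
def down(yaw): # tool x at world yaw, z down
    a=np.radians(yaw);c,s=np.cos(a),np.sin(a)
    return Ro.from_matrix(np.array([[c,s,0],[s,-c,0],[0,0,-1]]))
def plan(p,R,*wps):
    """rows from (p,R) through (x,y,z,yaw) waypoints, one call each"""
    for x,y,z,yaw in wps:
        q=np.array([x,y,z]);Q=down(yaw)
        d=R.inv().apply(q-p)*100;r=(R.inv()*Q).as_rotvec(degrees=True)
        print(np.round(d,2).tolist(),np.round(r,1).tolist(),"rows",round(max(np.linalg.norm(d)/4.17,np.linalg.norm(r)/7.16),1))
        p,R=q,Q
def now():
    s=status.get_state();R=Ro.from_quat(s["ee_rot"]);x=R.as_matrix()[:,0]
    print("t",round(float(s["t"]),2),"p",s["tcp_pos"].round(4),"yaw",np.degrees(np.arctan2(x[1],x[0])).round(2),"F",s["force"].round(1),"w",s["width"],"g",s["grasp_force"],"q7",s["qpos"][6].round(2))
    return s["tcp_pos"],R
E
python3 - <<'E'
from h import *
plan(*now(),(.31,-.45,.23,40),(.40,-.28,.23,65),(.45,-.12,.23,85),(.485,.013,.2,102.4))
E
```

```text
t 0.3 p [ 0.2098 -0.615   0.231 ] yaw 18.84 F [ 0.3 -1.   0.4] w 0.9982515941438539 g 0.0 q7 -0.06
[14.81, -12.38, 0.1] [-0.0, -0.0, -21.2] rows 4.6
[17.82, -7.24, 0.0] [0.0, 0.0, -25.0] rows 4.6
[16.61, -2.23, 0.0] [0.0, 0.0, -20.0] rows 4.0
[13.55, 2.33, 3.0] [0.0, 0.0, -17.4] rows 3.4
```

>>> {"name": "play_rows", "arguments": {
  "motion": [
    [[14.8, -12.4, 0, 0, 0, -21.2], [14.8, -12.4, 0, 0, 0, -21.2], [14.8, -12.4, 0, 0, 0, -21.2], [14.8, -12.4, 0, 0, 0, -21.2], [14.8, -12.4, 0, 0, 0, -21.2]]
  ],
  "jaw": 0
}}

```text
t: 0.72
tcp_pos: [0.3128, -0.4459, 0.2315]
ee_rot: [0.939, 0.345, 0.001, -0.0]
force: [0.1, 0.2, 0.3]
width: 0.999
grasp_force: 0.0
```

>>> {"name": "play_rows", "arguments": {
  "motion": [
    [[17.8, -7.2, 0, 0, 0, -25], [17.8, -7.2, 0, 0, 0, -25], [17.8, -7.2, 0, 0, 0, -25], [17.8, -7.2, 0, 0, 0, -25], [17.8, -7.2, 0, 0, 0, -25]]
  ]
}}

```text
t: 1.13
tcp_pos: [0.402, -0.2757, 0.2317]
ee_rot: [0.841, 0.541, 0.001, 0.0]
force: [0.4, -0.3, 0.4]
width: 1.001
grasp_force: 0.0
```

>>> {"name": "play_rows", "arguments": {
  "motion": [
    [[16.6, -2.2, 0, 0, 0, -20], [16.6, -2.2, 0, 0, 0, -20], [16.6, -2.2, 0, 0, 0, -20], [16.6, -2.2, 0, 0, 0, -20], [16.6, -2.2, 0, 0, 0, -20]]
  ]
}}

```text
t: 1.55
tcp_pos: [0.4524, -0.1113, 0.2321]
ee_rot: [0.733, 0.681, 0.002, -0.0]
force: [0.8, 0.0, -0.2]
width: 0.998
grasp_force: 0.0
```

>>> {"name": "play_rows", "arguments": {
  "motion": [
    [[13.5, 2.3, 3, 0, 0, -17.4], [13.5, 2.3, 3, 0, 0, -17.4], [13.5, 2.3, 3, 0, 0, -17.4], [13.5, 2.3, 3, 0, 0, -17.4], [13.5, 2.3, 3, 0, 0, -17.4]]
  ]
}}

```text
t: 1.97
tcp_pos: [0.4845, 0.017, 0.2008]
ee_rot: [0.623, 0.782, 0.001, -0.001]
force: [0.6, -0.0, -0.4]
width: 1.001
grasp_force: 0.0
```

```bash
python3 - <<'E'
from h import *
import cv2
now();c=camera("wrist");cv2.imwrite("pics/w1.png",c["frame"][:,:,::-1]);print(c["intrinsics"].round(1).tolist(),c["mount"].round(3).tolist())
E
```

```text
t 1.97 p [0.4845 0.017  0.2008] yaw 102.9 F [ 0.6 -0.  -0.4] w 1.000887679445949 g 0.0 q7 0.13
[[340.3, 0.0, 277.7], [0.0, 340.3, 212.3], [0.0, 0.0, 1.0]] [[0.001, -0.948, -0.319, 0.082], [1.0, 0.001, -0.0, 0.0], [0.001, -0.319, 0.948, -0.141], [0.0, 0.0, 0.0, 1.0]]
```

View pics/w1.png

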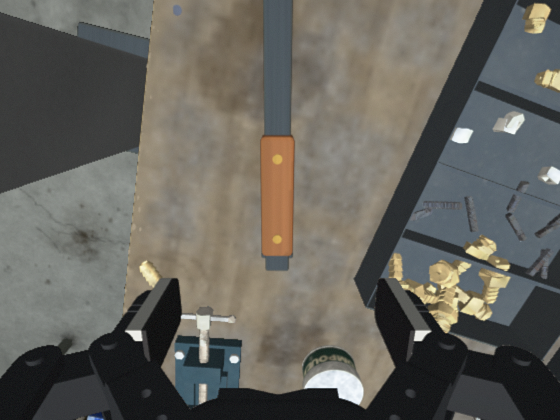

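The grip spans rows 136 to 256 near column 278 and is parallel to the tool x axis. Next I'll compute its centre.

```bash
python3 - <<'E'
from h import *
p,R=now();c=camera("wrist");T=np.eye(4);T[:3,:3]=R.as_matrix();T[:3,3]=p;T=T@c["mount"];K=c["intrinsics"]
a=pix(K,T,(278,136),.068);b=pix(K,T,(277.5,256),.068);e=pix(K,T,(278,20),.057);m=(a+b)/2;print(a,b,e,m)
d=a-b;y=np.degrees(np.arctan2(d[1],d[0]));d=e-b;print(y,np.degrees(np.arctan2(d[1],d[0])),np.linalg.norm(a-b))
for k in(70,):pass
y=102.9
plan(p,R,(m[0],m[1],.12,y),(m[0],m[1],.035,y),(m[0],m[1],.08,y),(.483,.06,.085,90),(.483,.188,.085,90))
E
```

```text
t 2.02 p [0.4844 0.0139 0.201 ] yaw 102.7 F [0.2 0.1 0.6] w 0.9998978477357284 g 0.0 q7 0.14
[0.4728503  0.06594007 0.068     ] [ 0.49555895 -0.03619565  0.068     ] [0.45439752 0.14728461 0.057     ] [0.48420463 0.01487221 0.068     ]
102.5351297340319 102.64422914949094 0.10462977335217141
[0.1, 0.01, 8.1] [-0.0, -0.0, -0.2] rows 1.9
[0.0, 0.0, 8.5] [0.0, 0.0, 0.0] rows 2.0
[0.0, 0.0, -4.5] [0.0, 0.0, 0.0] rows 1.1
[4.43, 0.89, -0.5] [0.0, 0.0, 12.9] rows 1.8
[12.8, 0.0, 0.0] [0.0, 0.0, 0.0] rows 3.1
```

>>> {"name": "play_rows", "arguments": {
  "motion": [
    [[0.1, 0, 4, 0, 0, 0], [0.1, 0, 8, 0, 0, 0], [0.1, 0, 12, 0, 0, 0], [0.1, 0, 15, 0, 0, 0], [0.1, 0, 16.6, 0, 0, 0]]
  ]
}}

```text
t: 2.48
tcp_pos: [0.4815, 0.0101, 0.0317]
ee_rot: [0.628, 0.778, -0.002, -0.002]
force: [-0.9, -0.4, 0.2]
width: 1.004
grasp_force: 0.0
```

>>> {"name": "play_rows", "arguments": {
  "motion": [
    [[0, 0, 0, 0, 0, 0], [0, 0, 0, 0, 0, 0], [0, 0, 0, 0, 0, 0], [0, 0, 0, 0, 0, 0], [0, 0, 0, 0, 0, 0]]
  ],
  "jaw": 255,
  "grip_force": 80
}}

```text
t: 2.9
tcp_pos: [0.4859, 0.0123, 0.0371]
ee_rot: [0.627, 0.779, 0.001, 0.002]
force: [1.2, -0.5, 4.3]
width: 0.318
grasp_force: 78.7
```

>>> {"name": "play_rows", "arguments": {
  "motion": [
    [[0, 0, 0, 0, 0, 0], [0, 0, 0, 0, 0, 0], [0, 0, 0, 0, 0, 0], [0, 0, 0, 0, 0, 0], [0, 0, 0, 0, 0, 0]]
  ]
}}

```text
t: 3.32
tcp_pos: [0.486, 0.0123, 0.0371]
ee_rot: [0.626, 0.779, 0.0, 0.002]
force: [-0.8, -1.1, 6.3]
width: 0.317
grasp_force: 79.3
```

>>> {"name": "play_rows", "arguments": {
  "motion": [
    [[0, 0, -1, 0, 0, 0], [0, 0, -2, 0, 0, 0], [0, 0, -3, 0, 0, 0], [0, 0, -4, 0, 0, 0], [0, 0, -4.8, 0, 0, 0]]
  ]
}}

```text
t: 3.73
tcp_pos: [0.4847, 0.0129, 0.0848]
ee_rot: [0.626, 0.78, 0.0, 0.001]
force: [0.1, 1.1, -2.7]
width: 0.314
grasp_force: 78.9
```

>>> {"name": "play_rows", "arguments": {
  "motion": [
    [[2.2, 0.4, 0, 0, 0, 4], [3.2, 0.7, 0, 0, 0, 8], [4.4, 0.9, 0, 0, 0, 12.7], [4.4, 0.9, 0, 0, 0, 12.7], [4.4, 0.9, 0, 0, 0, 12.7]]
  ]
}}

```text
t: 4.15
tcp_pos: [0.4836, 0.058, 0.0837]
ee_rot: [0.707, 0.707, -0.0, 0.0]
force: [0.3, -0.9, -2.3]
width: 0.314
grasp_force: 79.0
```

```bash
python3 - <<'E'
from h import *
import cv2
p,R=now();plan(p,R,(.483,.187,.085,90))
c=camera("wrist");b=camera("scene")["frame"]
cv2.imwrite("pics/w2.png",np.hstack([cv2.resize(c["frame"][:,:,::-1],(400,300)),cv2.resize(b[150:300,200:400][:,:,::-1],(400,300))]))
E
```

```text
t 4.15 p [0.4836 0.058  0.0837] yaw 89.96 F [ 0.3 -0.9 -2.3] w 0.31436235727721884 g 79.00889754295349 q7 -0.28
[12.9, -0.07, -0.13] [0.0, 0.0, -0.0] rows 3.1
```

View pics/w2.png

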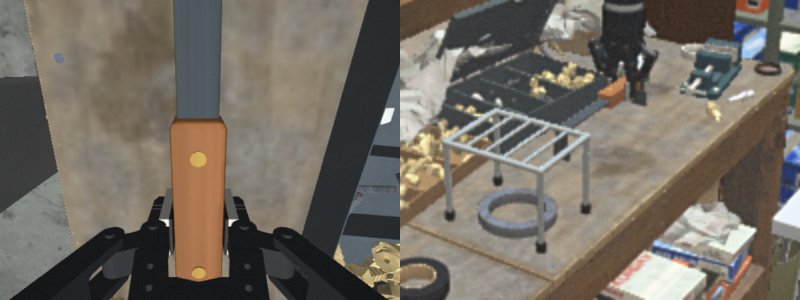

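The hook is level, straight and held. Next I move the tip in under the rack.

>>> {"name": "play_rows", "arguments": {
  "motion": [
    [[2.5, 0, 0, 0, 0, 0], [5, 0, 0, 0, 0, 0], [7.5, 0, 0, 0, 0, 0], [10, 0, 0, 0, 0, 0], [12.3, -0.1, 0, 0, 0, 0]]
  ]
}}

```text
t: 4.67
tcp_pos: [0.4836, 0.1808, 0.0833]
ee_rot: [0.709, 0.705, -0.0, 0.0]
force: [0.2, 0.5, -2.2]
width: 0.313
grasp_force: 79.0
```

>>> {"name": "play_rows", "arguments": {
  "motion": [
    [[0, 0, 0, 0, 0, 0], [0, 0, 0, 0, 0, 0]]
  ]
}}

```text
t: 4.83
tcp_pos: [0.483, 0.1812, 0.0832]
ee_rot: [0.708, 0.707, -0.0, -0.0]
force: [0.9, -0.3, -1.9]
width: 0.31
grasp_force: 79.0
```

```bash
python3 - <<'E'
from h import *
import cv2
p,R=now()
a=camera("top")["frame"];b=camera("scene")["frame"]
cv2.imwrite("pics/s3.png",np.hstack([cv2.resize(a[200:275,175:275][:,:,::-1],(400,300)),cv2.resize(b[190:290,205:338][:,:,::-1],(400,300))]))
E
```

```text
t 4.83 p [0.483  0.1812 0.0832] yaw 89.91 F [ 0.9 -0.3 -1.9] w 0.31033617360587257 g 79.02482271194458 q7 -0.58
```

View pics/s3.png

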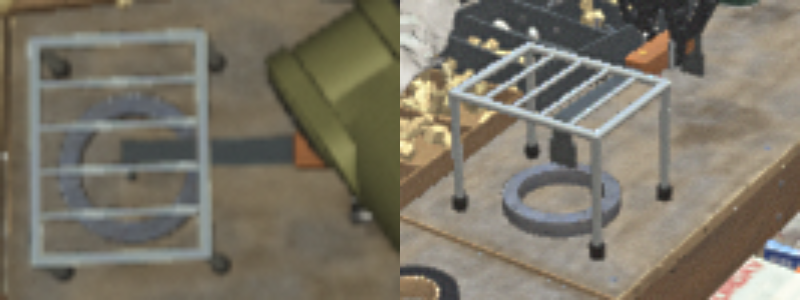

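Tip plate is over the middle of the hole (left panel: column ~125, row ~175; hole spans about columns 84–184). Now I lower it.

>>> {"name": "play_rows", "arguments": {
  "motion": [
    [[0, 0, 1.2, 0, 0, 0], [0, 0, 2.4, 0, 0, 0], [0, 0, 3.4, 0, 0, 0], [0, 0, 4.2, 0, 0, 0], [0, 0, 4.3, 0, 0, 0]]
  ]
}}

```text
t: 5.35
tcp_pos: [0.4815, 0.1797, 0.0378]
ee_rot: [0.709, 0.705, -0.002, -0.001]
force: [-0.3, -0.1, -2.1]
width: 0.318
grasp_force: 79.1
```

```bash
python3 - <<'E'
from h import *
p,R=now()
E
```

```text
t 5.35 p [0.4815 0.1797 0.0378] yaw 89.72 F [-0.3 -0.1 -2.1] w 0.3182071661308554 g 79.07717943191528 q7 -0.63
```

>>> {"name": "play_rows", "arguments": {
  "motion": [
    [[-0.8, 0, 0, 0, 0, 0], [-1.6, 0, 0, 0, 0, 0], [-2.4, 0, 0, 0, 0, 0], [-3.2, 0, 0, 0, 0, 0], [-4, 0, 0, 0, 0, 0]]
  ]
}}

```text
t: 5.77
tcp_pos: [0.4833, 0.1402, 0.0407]
ee_rot: [0.709, 0.705, 0.001, 0.0]
force: [-0.5, 2.5, -2.9]
width: 0.314
grasp_force: 79.0
```

>>> {"name": "play_rows", "arguments": {
  "motion": [
    [[-0.8, 0, 0, 0, 0, 0], [-1.6, 0, 0, 0, 0, 0], [-2.4, 0, 0, 0, 0, 0], [-3.2, 0, 0, 0, 0, 0], [-4, 0, 0, 0, 0, 0]]
  ]
}}

```text
t: 6.18
tcp_pos: [0.483, 0.1002, 0.0404]
ee_rot: [0.709, 0.705, 0.0, 0.0]
force: [-0.2, 2.5, -1.6]
width: 0.313
grasp_force: 79.1
```

```bash
python3 - <<'E'
from h import *
import cv2
p,R=now()
a=camera("top")["frame"];b=camera("scene")["frame"]
cv2.imwrite("pics/s4.png",np.hstack([cv2.resize(a[200:275,175:275][:,:,::-1],(400,300)),cv2.resize(b[190:290,205:338][:,:,::-1],(400,300))]))
E
```

```text
t 6.18 p [0.483  0.1002 0.0404] yaw 89.74 F [-0.2  2.5 -1.6] w 0.3129987758109262 g 79.05436992645264 q7 -0.44
```

View pics/s4.png

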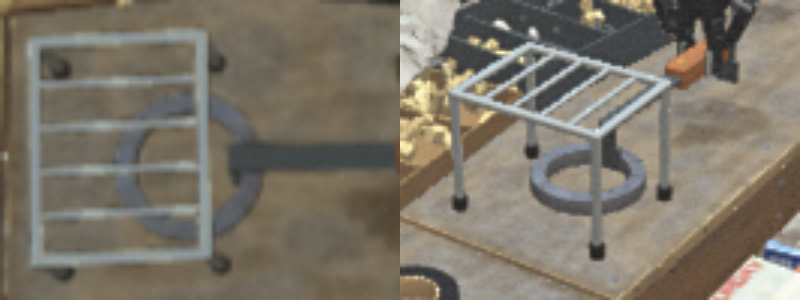

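The ring follows the tip: its left edge went from column 62 to 117. Continue 13.5 cm.

>>> {"name": "play_rows", "arguments": {
  "motion": [
    [[-0.9, 0, 0, 0, 0, 0], [-1.8, 0, 0, 0, 0, 0], [-2.7, 0, 0, 0, 0, 0], [-3.6, 0, 0, 0, 0, 0], [-4.5, 0, 0, 0, 0, 0]]
  ]
}}

```text
t: 6.7
tcp_pos: [0.4825, 0.0547, 0.0402]
ee_rot: [0.709, 0.705, -0.0, -0.0]
force: [0.3, 1.1, -3.1]
width: 0.317
grasp_force: 79.0
```

>>> {"name": "play_rows", "arguments": {
  "motion": [
    [[-0.9, 0, 0, 0, 0, 0], [-1.8, 0, 0, 0, 0, 0], [-2.7, 0, 0, 0, 0, 0], [-3.6, 0, 0, 0, 0, 0], [-4.5, 0, 0, 0, 0, 0]]
  ]
}}

```text
t: 7.12
tcp_pos: [0.4823, 0.0097, 0.0403]
ee_rot: [0.709, 0.705, -0.0, -0.0]
force: [-1.0, 2.0, -2.1]
width: 0.316
grasp_force: 78.9
```

>>> {"name": "play_rows", "arguments": {
  "motion": [
    [[-0.9, 0, 0, 0, 0, 0], [-1.8, 0, 0, 0, 0, 0], [-2.7, 0, 0, 0, 0, 0], [-3.6, 0, 0, 0, 0, 0], [-4.5, 0, 0, 0, 0, 0]]
  ]
}}

```text
t: 7.53
tcp_pos: [0.4821, -0.0351, 0.0402]
ee_rot: [0.709, 0.705, -0.0, -0.0]
force: [0.7, 2.9, -4.1]
width: 0.316
grasp_force: 79.0
```

>>> {"name": "play_rows", "arguments": {
  "motion": [
    [[0.3, 0, 0, 0, 0, 0], [0.5, 0, 0, 0, 0, 0], [0.5, 0, 0, 0, 0, 0]]
  ]
}}

```text
t: 7.78
tcp_pos: [0.4823, -0.0287, 0.0404]
ee_rot: [0.708, 0.706, 0.0, 0.0]
force: [0.2, 0.3, -2.2]
width: 0.315
grasp_force: 79.0
```

```bash
python3 - <<'E'
from h import *
import cv2
p,R=now()
a=camera("top")["frame"];b=camera("scene")["frame"]
cv2.imwrite("pics/s5.png",np.hstack([cv2.resize(a[190:290,175:308][:,:,::-1],(400,300)),cv2.resize(b[180:280,215:348][:,:,::-1],(400,300))]))
E
```

```text
t 7.78 p [ 0.4823 -0.0287  0.0404] yaw 89.78 F [ 0.2  0.3 -2.2] w 0.31509415544881 g 79.01628255844116 q7 -0.14
```

View pics/s5.png

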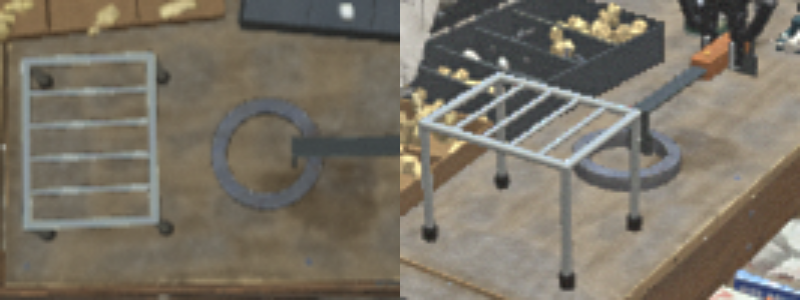

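The ring is about 49 mm clear of the rack (ring's left edge is at column 212, the rack's feet at 168). Now lift out, turn and set the hook down.

>>> {"name": "play_rows", "arguments": {
  "motion": [
    [[0, 0, -1, 0, 0, 0], [0, 0, -2.2, 0, 0, 0], [0, 0, -3.5, 0, 0, 0], [0, 0, -5, 0, 0, 0], [0, 0, -5, 0, 0, 0]]
  ]
}}

```text
t: 8.3
tcp_pos: [0.485, -0.0292, 0.0941]
ee_rot: [0.709, 0.706, 0.002, 0.003]
force: [0.1, 0.1, -2.8]
width: 0.314
grasp_force: 79.2
```

```bash
python3 - <<'E'
from h import *
plan(*now(),(.49,-.035,.09,110),(.50,-.04,.09,130))
E
```

```text
t 8.3 p [ 0.485  -0.0292  0.0941] yaw 89.77 F [ 0.1  0.1 -2.8] w 0.3136705263594653 g 79.16527032852173 q7 -0.08
[-0.58, 0.5, 0.42] [0.3, 0.2, -20.2] rows 2.8
[-0.81, 0.77, 0.0] [0.0, 0.0, -20.0] rows 2.8
```

>>> {"name": "play_rows", "arguments": {
  "motion": [
    [[-0.2, 0.2, 0, 0, 0, -5], [-0.3, 0.4, 0, 0, 0, -10], [-0.5, 0.6, 0, 0, 0, -15], [-0.6, 0.8, 0, 0, 0, -20], [-0.6, 0.8, 0, 0, 0, -20]]
  ]
}}

```text
t: 8.72
tcp_pos: [0.4906, -0.0355, 0.0905]
ee_rot: [0.575, 0.818, 0.0, 0.0]
force: [0.6, 0.7, -2.5]
width: 0.315
grasp_force: 79.1
```

>>> {"name": "play_rows", "arguments": {
  "motion": [
    [[-0.2, 0.2, 0, 0, 0, -5], [-0.4, 0.4, 0, 0, 0, -10], [-0.6, 0.6, 0, 0, 0, -15], [-0.8, 0.8, 0, 0, 0, -20], [-0.8, 0.8, 0, 0, 0, -20]]
  ]
}}

```text
t: 9.13
tcp_pos: [0.5008, -0.0403, 0.0904]
ee_rot: [0.425, 0.905, 0.0, 0.0]
force: [0.0, -0.2, -1.9]
width: 0.317
grasp_force: 79.1
```

>>> {"name": "play_rows", "arguments": {
  "motion": [
    [[0, 0, 1.5, 0, 0, 0], [0, 0, 3, 0, 0, 0], [0, 0, 4, 0, 0, 0], [0, 0, 4.6, 0, 0, 0], [0, 0, 4.6, 0, 0, 0]]
  ]
}}

```text
t: 9.55
tcp_pos: [0.4992, -0.0399, 0.043]
ee_rot: [0.425, 0.905, -0.0, -0.001]
force: [-0.9, 0.8, -2.8]
width: 0.317
grasp_force: 79.1
```

>>> {"name": "play_rows", "arguments": {
  "motion": [
    [[0, 0, 0, 0, 0, 0], [0, 0, 0, 0, 0, 0]]
  ]
}}

```text
t: 9.72
tcp_pos: [0.501, -0.0401, 0.0449]
ee_rot: [0.425, 0.905, 0.0, 0.001]
force: [-0.4, 0.4, -2.5]
width: 0.317
grasp_force: 79.1
```

```bash
python3 - <<'E'
from h import *
now()
E
```

```text
t 9.72 p [ 0.501  -0.0401  0.0449] yaw 129.7 F [-0.4  0.4 -2.5] w 0.3166639543625761 g 79.13049101829529 q7 0.54
```

Lower slowly to contact.

>>> {"name": "play_rows", "arguments": {
  "motion": [
    [[0, 0, 0.2, 0, 0, 0], [0, 0, 0.4, 0, 0, 0], [0, 0, 0.55, 0, 0, 0], [0, 0, 0.65, 0, 0, 0], [0, 0, 0.65, 0, 0, 0]]
  ]
}}

```text
t: 10.13
tcp_pos: [0.5002, -0.0401, 0.0376]
ee_rot: [0.425, 0.905, -0.0, -0.0]
force: [0.1, 0.5, -2.8]
width: 0.315
grasp_force: 79.1
```

>>> {"name": "play_rows", "arguments": {
  "motion": [
    [[0, 0, 0.1, 0, 0, 0], [0, 0, 0.1, 0, 0, 0], [0, 0, 0.1, 0, 0, 0]]
  ]
}}

```text
t: 10.38
tcp_pos: [0.5005, -0.0401, 0.0372]
ee_rot: [0.425, 0.905, -0.0, 0.0]
force: [-2.6, 0.1, 3.2]
width: 0.318
grasp_force: 79.6
```

Contact with the bench. Release and rise.

>>> {"name": "play_rows", "arguments": {
  "motion": [
    [[0, 0, 0, 0, 0, 0], [0, 0, 0, 0, 0, 0], [0, 0, 0, 0, 0, 0], [0, 0, 0, 0, 0, 0], [0, 0, 0, 0, 0, 0]]
  ],
  "jaw": 0
}}

```text
t: 10.8
tcp_pos: [0.5006, -0.0401, 0.0368]
ee_rot: [0.425, 0.905, 0.0, 0.0]
force: [0.0, 0.7, 0.2]
width: 0.989
grasp_force: 0.0
```

>>> {"name": "play_rows", "arguments": {
  "motion": [
    [[0, 0, 0, 0, 0, 0], [0, 0, 0, 0, 0, 0], [0, 0, 0, 0, 0, 0], [0, 0, 0, 0, 0, 0], [0, 0, 0, 0, 0, 0]]
  ]
}}

```text
t: 11.22
tcp_pos: [0.5004, -0.0401, 0.0368]
ee_rot: [0.425, 0.905, -0.0, 0.0]
force: [-0.3, -0.8, 0.1]
width: 0.998
grasp_force: 0.0
```

>>> {"name": "play_rows", "arguments": {
  "motion": [
    [[0, 0, -2, 0, 0, 0], [0, 0, -5, 0, 0, 0], [0, 0, -9, 0, 0, 0], [0, 0, -13, 0, 0, 0], [0, 0, -17, 0, 0, 0]]
  ]
}}

```text
t: 11.63
tcp_pos: [0.5, -0.0398, 0.2085]
ee_rot: [0.424, 0.905, -0.0, -0.0]
force: [1.2, -0.7, 0.1]
width: 1.003
grasp_force: 0.0
```

>>> {"name": "play_rows", "arguments": {
  "motion": [
    [[-4, 0, 0, 0, 0, 0], [-8, 0, 0, 0, 0, 0], [-8, 0, 0, 0, 0, 0], [-8, 0, 0, 0, 0, 0]]
  ]
}}

```text
t: 11.97
tcp_pos: [0.5519, -0.1041, 0.2059]
ee_rot: [0.427, 0.904, 0.0, -0.001]
force: [0.0, 0.5, -0.2]
width: 0.999
grasp_force: 0.0
```

```bash
python3 - <<'E'
from h import *
import cv2
now()
a=camera("top")["frame"];b=camera("scene")["frame"]
cv2.imwrite("pics/s6.png",np.hstack([cv2.resize(a[170:290,175:335][:,:,::-1],(400,300)),cv2.resize(b[150:270,215:375][:,:,::-1],(400,300))]))
E
```

```text
t 11.97 p [ 0.5519 -0.1041  0.2059] yaw 129.5 F [ 0.   0.5 -0.2] w 0.9987048164977504 g 0.0 q7 0.71
```

View pics/s6.png

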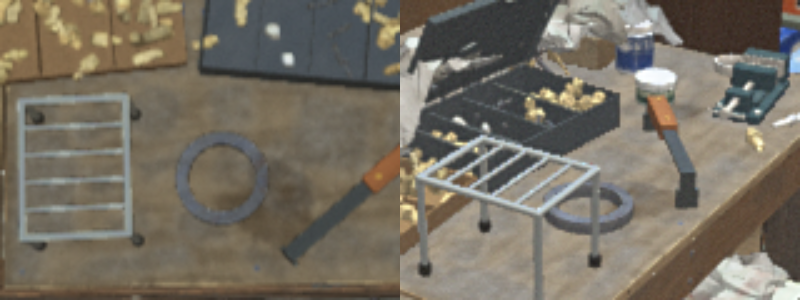

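The hook stands upright clear of the ring, and the ring is about 5 cm from the rack.

```bash
python3 -c "from cell import sign_off;print(sign_off())"
```

```text
the job is handed in; nothing more can be done
None
```

The ring is out from under the rack with about 5 cm of bare bench between them, the hook stands on its two bent ends clear of both, the arm is clear, and the job was handed in at about 12 s.

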